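# Make up two biscuit-cutting kits

### The arm

A 6-joint arm with a two-finger parallel gripper is mounted at the origin on the work surface. World frame = base frame: x ahead of the robot, y to its left, z up, the work surface at z = 0. Lengths are in m, angles in rad, forces in N, time in s.
With the tool pointing down it reaches from about 0.35 to 0.875 m from the base axis. Payload 4.2 kg.
Tool frame: the origin (TCP) lies on the centre line of the jaws, within the pads' length; the fingertips stand 8 mm ahead of it and the grasp point (between the pads) lies 11 mm behind it (bot.tcp_to_tips is the distance from the TCP to the fingertips, in m); z points along the fingers, y is the line along which they close (so a half turn about z gives the same grasp; the last joint's range is limited). The gripper opens to 87 mm and grips with 3 to 60 N. Pads are 19 mm wide; open, the fingers measure 117 mm over their backs; the gripper's body (75 mm by 190 mm) begins 51 mm behind the grasp point.
Start: joints at [-0.907, 0.385, 0.008, 0, -1.194, -0.259], TCP at [0.246, -0.574, 0.231] pointing down, gripper open.
Joint ranges: [-3.14, 3.14], [-1.21, 2.06], [-1.07, 1.41], [-3.16, 2.05], [-2.99, -0.16], [-3.1, 3.1]. Speed limits (rad/s): [2.79, 2.79, 3.14, 3.14, 3.14, 3.14].

### API

Orientations are given as a unit quaternion [w, x, y, z].
In Python, from workcell import bot gives the robot as it stands.
- The arm moves only by the tool drive_tool, never from a script. Its argument "steps" is one flat list of numbers, 7 for each row, row after row: the shift along the world's x, y, z in cm, then the turn, a rotation vector about the world's x, y, z in degrees, then the opening, from 0 (shut) to 1 (fully open). A call has 1 to 5 rows; each row is the pose to reach, as a shift and turn from the pose commanded when the call began; what a row does not reach only later rows make up. A row lasts 1/10 s, in which the tool goes at most 50 mm and 8.59 degrees, less where a joint would pass 70% of its speed; a pose out of reach is approached as far as the arm can. A call with a gripper value outside its range is refused whole. The fingers move at their own pace and stop on an object; "grip_force" is the grip in N (left out, the last holds). Time passes only in rows, so rows that repeat a pose let the fingers close. It gives the time, the measured TCP pose, the force, the opening and the grip force at its end, in the units of the state.
- bot.get_obs(): the state, without advancing time (a new reading comes with each control period).
- bot.grab_frame(name): name is "scene" or "top"; returns the picture (420x560x3 uint8, red, green, blue); there is no depth.
- bot.calibration(name): a dict with "fov_y" (degrees; the focal length in pixels is half the picture's height over the tangent of half this angle, whatever the lens; pixels are square), "cx", "cy" (the principal point, pixels), "world_to_cam" (4x4, takes a point from world to camera coordinates). Camera axes: x right, y up, looking along -z (the intrinsics and any distortion apply to the point x, -y, -z); pixel columns grow to the right and rows downward; lengths in m; the calibration is good to about 2 mm. A picture is of the moment at which its call begins. calibration takes no time and is no camera call.
- bot.close_job(): hands the job in; it is judged then, once.
The state is a dict: "time_s": time; "joint_positions": joint angles; "joint_velocities": joint speeds; "joint_efforts": joint torques, N m; "position": TCP position; "ee_rot": TCP orientation; "force": force on the tool from outside, world axes, zero at the start; "wrist_torque": the same for the moment, N m; "width": finger opening in m; "grip_force": force on a finger pad.
Only numpy, scipy, OpenCV 4.12 (cv2) and the standard library are available. Lean on these libraries where they do the work, as an engineer would, in place of code of your own. Each camera call takes 0.05 s, during which the arm holds its last target. There are 200 camera calls.

### The job

Make up the two kits for today's biscuits. The red tray gets the bone-shaped cutter in its large bay, and the pot with the yellow lid and the wooden stamp in its small bays, one in each, either way round; the green tray gets the round cutter in its large bay and the pot with the blue lid in either of its small bays. Everything must stand upright and flat on the floor of its bay, and the square cutter, the black-lidded pot and the white stamp stay where they are, undisturbed.

Things in the scene. Friction and masses are not known exactly. Their poses are not given: they have to be found in the camera images.
- bone_cutter: Biscuit cutter shaped like a dog bone, copper-coloured, closed on top, 89 (x) by 48 (y) mm, 22 mm tall without its grip. On top stands a black bar grip, 44 long (along the body's x), 14 wide (y), from 22 to 52 mm above the underside: take it there, across the 14 mm. Its two ends are alike. Origin: centre of the underside, z up. It weighs about 0.1 kg. On the tan baking mat (2 mm thick) in the middle of the table at the start.
- round_cutter: Round biscuit cutter, steel, closed on top, 54 mm in diameter, 22 mm tall without its grip. On top stands a black bar grip, 44 long (along the body's x), 14 wide (y), from 22 to 52 mm above the underside: take it there, across the 14 mm. Its two ends are alike. Origin: centre of the underside, z up. It weighs about 0.1 kg. On the tan baking mat (2 mm thick) in the middle of the table at the start.
- yellow_pot: Metal sprinkle pot with a yellow lid. It stands upright, 40 mm across the lid, 66 mm tall: body 38 mm in diameter up to 46 mm, lid of 40 mm diameter from 46 to 66 mm. Origin: centre of the underside, z up; its yaw is arbitrary. It weighs about 0.1 kg. On the tan baking mat (2 mm thick) in the middle of the table at the start.
- blue_pot: Metal sprinkle pot with a blue lid. It stands upright, 40 mm across the lid, 66 mm tall: body 38 mm in diameter up to 46 mm, lid of 40 mm diameter from 46 to 66 mm. Origin: centre of the underside, z up; its yaw is arbitrary. It weighs about 0.1 kg. On the tan baking mat (2 mm thick) in the middle of the table at the start.
- wooden_stamp: Biscuit stamp of brown wood. Round foot of 42 mm diameter and 20 mm height, round upright handle of 24 mm diameter from there up to 60 mm. Origin: centre of the underside, z up; its yaw is arbitrary. It weighs about 0.07 kg. On the tan baking mat (2 mm thick) in the middle of the table at the start.
- square_cutter: Square biscuit cutter, steel, 52 by 52 mm: not wanted, leave it. On top stands a white bar grip, 44 long (along the body's x), 14 wide (y), from 22 to 52 mm above the underside: take it there, across the 14 mm. Its two ends are alike. Origin: centre of the underside, z up. It weighs about 0.1 kg. On the tan baking mat (2 mm thick) in the middle of the table at the start.
- black_pot: Metal sprinkle pot with a black lid: not wanted, leave it. It stands upright, 40 mm across the lid, 66 mm tall: body 38 mm in diameter up to 46 mm, lid of 40 mm diameter from 46 to 66 mm. Origin: centre of the underside, z up; its yaw is arbitrary. It weighs about 0.1 kg. On the tan baking mat (2 mm thick) in the middle of the table at the start.
- white_stamp: Biscuit stamp of white plastic: not wanted, leave it. Round foot of 42 mm diameter and 20 mm height, round upright handle of 24 mm diameter from there up to 60 mm. Origin: centre of the underside, z up; its yaw is arbitrary. On the tan baking mat (2 mm thick) in the middle of the table at the start.
- red_tray: Red kit tray, to one side (left or right) of the mat. It is fixed to the table. 150 (its x) by 136 (its y) by 24 mm tall, walls and dividers 4 mm thick, floor 4 mm thick. One large bay on its -x side, 76 (x) by 128 mm (y) inside, centred at x = -33, y = 0 mm. On its +x side two small bays side by side, each 62 by 62 mm, centred at x = +40, y = -33 and +33 mm. All walls are 24 mm tall. Origin: centre of the underside, on the table; z up.
- green_tray: Green kit tray, on the other side of the mat. It is fixed to the table. 150 (its x) by 136 (its y) by 24 mm tall, walls and dividers 4 mm thick, floor 4 mm thick. One large bay on its -x side, 76 (x) by 128 mm (y) inside, centred at x = -33, y = 0 mm. On its +x side two small bays side by side, each 62 by 62 mm, centred at x = +40, y = -33 and +33 mm. All walls are 24 mm tall. Origin: centre of the underside, on the table; z up.
Not all that is in view belongs to the job. Leave any pink or turquoise look-alike of the yellow_pot alone.

How it is judged:
By the outcome, as a careful person would: the job done as asked, in the order asked, and still so for the second after the job is handed in, with the robot touching nothing.
It also fails if it takes over 117 s, if anything falls off the work surface, if the arm or the gripper's body presses on something with over 40 N, if the wrist force passes 120 N, or if a joint passes its speed limit or range.

## Working session

There is one attempt and no reset: what is moved stays moved. The work goes in short steps, Python scripts to look and compute and a tool call to move; the robot and the scene stay as the last step left them, time stands still between calls to the robot, and variables do not carry over. Pictures are saved under pics/ and viewed, at most 14 in all, crops included, and the job is handed in when it is done.

Besides the shell and the picture viewer there is one more tool, called after "Request:" by a JSON object that holds its "fn" and its "kwargs". drive_tool: Moves the arm, as the interface text tells. Its arguments: {"type":"object","properties":{"steps":{"type":"array","items":{"type":"number"}},"grip_force":{"type":"number"}},"required":["steps"]}

```bash
mkdir -p pics; python3 - <<'E'
from workcell import bot
import cv2,json
for n in("scene","top"):
    f=bot.grab_frame(n); cv2.imwrite(f"pics/{n}0.png",f[:,:,::-1]); print(n,bot.calibration(n))
print(bot.get_obs())
E
```

```text
scene {'fov_y': 51.11725192678806, 'cx': 280.8279997205923, 'cy': 205.6152882755939, 'world_to_cam': array([[ 0.5651843 ,  0.82477106,  0.01787191, -0.35722447],
       [-0.5032674 ,  0.32754251,  0.79964857,  0.27704913],
       [ 0.65367318, -0.46094317,  0.60020227, -1.34936858],
       [ 0.        ,  0.        ,  0.        ,  1.        ]])}
top {'fov_y': 54.940403252047325, 'cx': 284.506169968235, 'cy': 210.67796507820808, 'world_to_cam': array([[ 2.35541087e-02, -9.99714184e-01,  4.09316177e-03,
         9.04640454e-04],
       [ 9.90440763e-01,  2.38918500e-02,  1.35853870e-01,
        -6.01667654e-01],
       [-1.35912834e-01,  8.54117440e-04,  9.90720431e-01,
        -1.03026289e+00],
       [ 0.00000000e+00,  0.00000000e+00,  0.00000000e+00,
         1.00000000e+00]])}
{'time_s': 0.1, 'joint_positions': array([-9.07405509e-01,  3.85521123e-01,  6.75832907e-03, -4.15079180e-04,
       -1.19401989e+00, -2.58615606e-01]), 'joint_velocities': array([-1.16508626e-03, -2.29797626e-03,  3.91849932e-03,  2.15186301e-03,
        1.49904844e-03, -7.20843841e-05]), 'joint_efforts': array([ 7.99699374e-04, -3.91690493e+01,  1.87934983e+01,  4.23197374e+00,
        1.34497433e-02, -6.82479549e-05]), 'position': array([ 0.2459445 , -0.57400321,  0.22954528]), 'ee_rot': array([-2.69043423e-04, -2.00933683e-01,  9.79604324e-01,  9.75308722e-04]), 'force': array([ 0.33087623, -1.13723828,  0.18390264]), 'wrist_torque': array([ 0.00401163, -0.04215787,  0.01226718]), 'grip_force': 0.0, 'width': 0.08712461809785858}
```

View pics/top0.png

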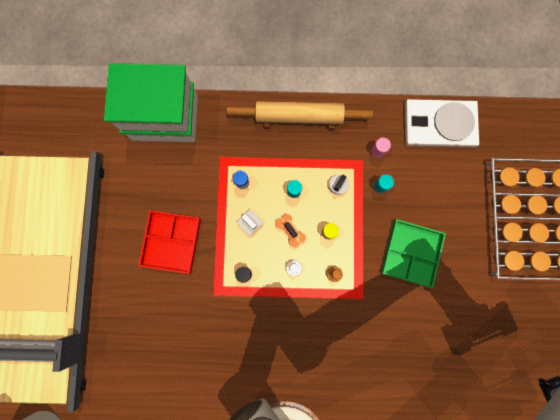

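View pics/scene0.png

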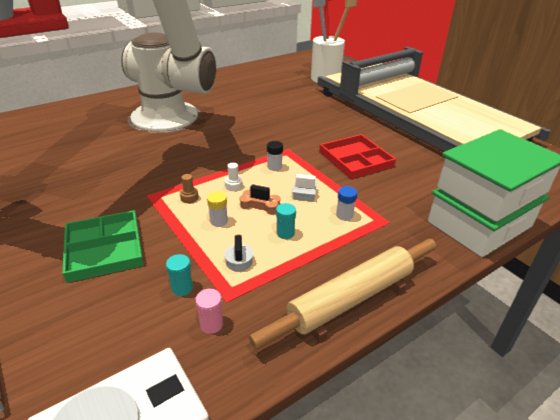

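The top view shows:
- red tray (171,242) and green tray (414,254)
- bone cutter (290,230) and round cutter with black grip (340,184)
- yellow pot (331,231) and blue pot (240,180)
- wooden stamp (335,274)

The turquoise pots at (294,188) and (385,183) and the pink pot at (382,146) are look-alikes. The square cutter (249,222), black pot (243,274) and white stamp (294,268) stay where they are. Next I'll measure positions and make an enlarged crop.

```bash
cat > h.py <<'E'
import cv2,numpy as np
from workcell import bot
def ray(n,uv):
    c=bot.calibration(n);f=210/np.tan(np.radians(c["fov_y"]/2));M=c["world_to_cam"];R=M[:3,:3]
    uv=np.atleast_2d(uv).astype(float)
    d=np.c_[(uv[:,0]-c["cx"])/f,-(uv[:,1]-c["cy"])/f,-np.ones(len(uv))]@R
    return -R.T@M[:3,3],d
def cast(n,uv,z):
    o,d=ray(n,uv); return (o+d*((z-o[2])/d[:,2])[:,None])[:,:2]
def proj(n,p):
    c=bot.calibration(n);f=210/np.tan(np.radians(c["fov_y"]/2));M=c["world_to_cam"]
    q=M[:3,:3]@p+M[:3,3];return np.array([c["cx"]-f*q[0]/q[2],c["cy"]+f*q[1]/q[2]])
def meet(uv1,uv2):
    A=[];b=[]
    for n,u in(("top",uv1),("scene",uv2)):
        o,d=ray(n,u);d=d[0]/np.linalg.norm(d[0]);P=np.eye(3)-np.outer(d,d);A.append(P);b.append(P@o)
    return np.linalg.lstsq(np.vstack(A),np.hstack(b),rcond=None)[0]
def blobs(img,lo,hi,box,amin=15):
    x0,y0,x1,y1=box;h=cv2.cvtColor(img,cv2.COLOR_RGB2HSV)
    m=cv2.inRange(h,lo,hi);k=np.zeros_like(m);k[y0:y1,x0:x1]=m[y0:y1,x0:x1]
    c,_=cv2.findContours(k,cv2.RETR_EXTERNAL,cv2.CHAIN_APPROX_NONE)
    return sorted([q for q in c if cv2.contourArea(q)>=amin],key=cv2.contourArea,reverse=True)
E
python3 - <<'E'
from h import *
T=cv2.imread("pics/top0.png")[:,:,::-1].copy();S=cv2.imread("pics/scene0.png")[:,:,::-1].copy()
B={"yellow":((20,120,100),(34,255,255),(318,215,345,245),(200,185,235,212)),
"blue":((105,120,60),(125,255,255),(225,165,255,195),(330,182,365,210)),
"bone_grip":((0,0,0),(180,255,50),(275,215,305,245),(245,180,275,202)),
"round_grip":((0,0,0),(180,255,60),(328,170,352,198),(228,230,250,268)),
"wood":((3,100,30),(16,255,190),(322,260,348,285),(178,170,202,205)),
"bone":((3,130,60),(14,255,255),(270,208,310,250),(236,180,285,214)),
"red":((0,150,60),(6,255,255),(130,200,206,280),(315,130,400,178)),
"green":((50,120,30),(75,255,255),(375,210,450,295),(55,205,150,280))}
Z={"yellow":.068,"blue":.068,"bone_grip":.054,"round_grip":.054,"wood":.062,"bone":.024,"red":.012,"green":.012}
for k,(lo,hi,bt,bs) in B.items():
    for n,I,b in(("top",T,bt),("scene",S,bs)):
        q=blobs(I,lo,hi,b)
        for c in q[:2]:
            (u,v),r=cv2.minEnclosingCircle(c);m=cv2.moments(c);cen=np.array([m["m10"],m["m01"]])/m["m00"]
            w=cast(n,c[:,0],Z[k]).astype(np.float32)*1000;R=cv2.minAreaRect(w)
            print(k,n,"px",cen.round(1),"area",cv2.contourArea(c),"circ",round(u,1),round(v,1),"world cen",cast(n,cen,Z[k])[0].round(4),"rect",np.round(R[0],1),np.round(R[1],1),round(R[2],1))
out=cv2.resize(T[150:300,130:455],None,fx=2.46,fy=2.46,interpolation=cv2.INTER_CUBIC)
cv2.imwrite("pics/crop.png",out[:,:,::-1])
E
```

```text
yellow top px [330.5 230.4] area 191.5 circ 330.4 230.4 world cen [ 0.5494 -0.104 ] rect [ 549.3 -104.1] [38.8 38.6] 0.6
yellow scene px [216.7 199.7] area 274.5 circ 216.5 199.9 world cen [ 0.5624 -0.1113] rect [ 560.9 -111.2] [38.7 60. ] 61.3
blue top px [239.9 178.1] area 154.0 circ 240.0 178.0 world cen [0.6807 0.1337] rect [681.2 133.6] [37.5 36.6] 2.1
blue scene px [347.2 194.4] area 232.5 circ 347.1 194.2 world cen [0.6929 0.1241] rect [692.8 124.7] [35.6 61.9] 47.8
bone_grip scene px [259.6 192.4] area 177.0 circ 259.5 192.5 world cen [ 0.571  -0.0142] rect [570.6 -14.6] [36.9 48.1] 56.9
round_grip scene px [238.1 248.7] area 120.5 circ 238.0 248.0 world cen [ 0.6993 -0.1411] rect [ 696.8 -139.8] [10.9 64.9] 60.3
wood top px [330.8 272.7] area 98.0 circ 333.1 272.9 world cen [ 0.4421 -0.1064] rect [ 440.8 -111.3] [39.1 34.3] 46.1
wood scene px [188.5 185.1] area 526.0 circ 189.5 184.6 world cen [ 0.4747 -0.1334] rect [ 476.3 -133. ] [ 51.1 129.5] 63.8
bone top px [289.  229.9] area 262.0 circ 290.0 230.0 world cen [0.5521 0.0021] rect [551.7  -0.9] [89.  46.8] 38.5
bone scene px [259.1 202.1] area 470.0 circ 259.5 200.1 world cen [ 0.5653 -0.0124] rect [561.6 -11.2] [89.1 68.6] 39.2
red top px [169.4 241.8] area 2948.0 circ 168.5 241.5 world cen [0.5135 0.3231] rect [514.3 322.9] [143.8 155.1] 82.7
red scene px [356.8 155.7] area 2064.5 circ 356.6 155.9 world cen [0.5176 0.3195] rect [511.8 323.6] [165.  184.8] 83.1
red scene px [319.2 173.9] area 54.0 circ 321.0 172.5 world cen [0.5332 0.1816] rect [529.4 188.2] [28.4 41.1] 57.1
green top px [413.2 253.1] area 2893.0 circ 413.5 253.5 world cen [ 0.4987 -0.3335] rect [ 499.6 -333.7] [142.1 152.9] 75.4
green scene px [101.1 245.7] area 4243.0 circ 99.5 244.5 world cen [ 0.505 -0.338] rect [ 496.9 -334.4] [140.8 179. ] 75.7
```

View pics/crop.png

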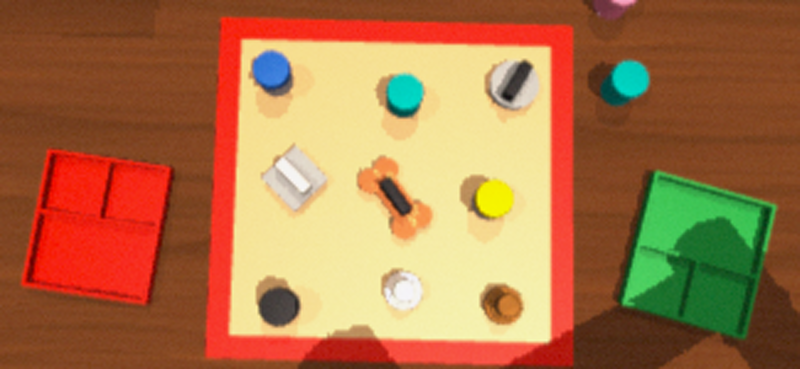

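The crop confirms the choice. The wanted pots are the true yellow one (crop 494,199) and the deep blue one (272,71); the similar one at (405,95) is turquoise, so I leave it. The red tray's small bays lie on its far side and the green tray's on its near side. Next: refine the grips and stamp, and cross-check against the scene view.

```bash
python3 - <<'E'
from h import *
T=cv2.imread("pics/top0.png")[:,:,::-1].copy()
for k,hi,b in(("bone",(180,255,75),(278,215,302,245)),("round",(180,255,95),(328,172,352,198))):
    for c in blobs(T,(0,0,0),hi,b,8)[:2]:
        R=cv2.minAreaRect(cast("top",c[:,0],.054).astype(np.float32)*1000);print(k,cv2.contourArea(c),np.round(R[0],1),np.round(R[1],1),round(R[2],1))
# round body: bright+dark disc vs mat (low saturation)
for c in blobs(T,(0,0,0),(180,70,255),(326,170,352,198),30)[:1]:
    print("round disc",cast("top",np.array(cv2.minEnclosingCircle(c)[0]),.024),cast("top",c[:,0],.024).ptp(0) if hasattr(c,'ptp') else '')
h=cast("top",np.array([[509/2.46+130,302/2.46+150]]),.062);f=cast("top",np.array([[502/2.46+130,304/2.46+150]]),.02)
print("stamp handle",h,"foot",f)
for k,p,e in(("yellow",(.5493,-.1041,.058),(216.6,199.8)),("blue",(.681,.1336,.058),(347.1,194.3)),("bonegrip",(.5517,-.001,.04),(259.5,192.5)),
  ("red",(.5143,.3229,.012),(356.8,155.7)),("green",(.4996,-.3337,.012),(101,245))):
    print(k,proj("scene",np.array(p)).round(1),e)
print("stamp in scene, top",proj("scene",np.r_[h[0],.062]))
E
```

```text
bone 51.5 [550.6  -0.6] [39.1 11.5] 38.0
round 65.5 [ 677.8 -128.4] [13.1 46. ] 60.1
round disc [[ 0.68071724 -0.12992462]] 
stamp handle [[ 0.44221185 -0.12196866]] foot [[ 0.43935356 -0.12001543]]
yellow [217.2 199.4] (216.6, 199.8)
blue [346.3 194.1] (347.1, 194.3)
bonegrip [260.1 191.5] (259.5, 192.5)
red [356.9 154.8] (356.8, 155.7)
green [102.6 243.4] (101, 245)
stamp in scene, top [186.91570523 176.49140747]
```

Request:
{"fn": "drive_tool", "kwargs": {"steps": [30.5,57.3,-9,0,0,15,0.5,30.5,57.3,-9,0,0,15,0.5,30.5,57.3,-9,0,0,15,0.5,30.5,57.3,-9,0,0,15,0.5,30.5,57.3,-9,0,0,15,0.5], "grip_force": 20}}

```text
time_s: 0.6
position: [0.3628, -0.354, 0.1957]
ee_rot: [-0.0, -0.327, 0.945, 0.0]
force: [1.6, -0.6, -0.7]
width: 0.0547
grip_force: 0.0
```

Request:
{"fn": "drive_tool", "kwargs": {"steps": [18.8,35.3,-7,0,0,0,0.5,18.8,35.3,-7,0,0,0,0.5,18.8,35.3,-7,0,0,0,0.5,18.8,35.3,-7,0,0,0,0.5,18.8,35.3,-7,0,0,0,0.5]}}

```text
time_s: 1.1
position: [0.4786, -0.1365, 0.1527]
ee_rot: [-0.0, -0.327, 0.945, 0.0]
force: [0.7, 0.6, -0.3]
width: 0.0436
grip_force: 0.0
```

Request:
{"fn": "drive_tool", "kwargs": {"steps": [7.2,13.6,-5,0,0,0,0.5,7.2,13.6,-5,0,0,0,0.5,7.2,13.6,-5,0,0,0,0.5,7.2,13.6,-5,0,0,0,0.5,7.2,13.6,-5,0,0,0,0.5]}}

```text
time_s: 1.6
position: [0.5501, -0.0012, 0.1018]
ee_rot: [-0.001, -0.328, 0.945, 0.0]
force: [-0.3, -0.3, 0.3]
width: 0.0437
grip_force: 0.0
```

Descend to TCP z 0.035 and close, then lift.

Request:
{"fn": "drive_tool", "kwargs": {"steps": [0.1,0,-3.5,0,0,0,0.5,0.1,0,-6,0,0,0,0.5,0.1,0,-6.7,0,0,0,0.5,0.1,0,-6.7,0,0,0,0.5,0.1,0,-6.7,0,0,0,0]}}

```text
time_s: 2.1
position: [0.552, -0.0032, 0.0375]
ee_rot: [0.001, -0.327, 0.945, -0.0]
force: [-0.5, 0.6, 0.3]
width: 0.0404
grip_force: 0.0
```

Request:
{"fn": "drive_tool", "kwargs": {"steps": [0,0,0,0,0,0,0,0,0,0,0,0,0,0,0,0,0,0,0,0,0,0,0,0,0,0,0,0]}}

```text
time_s: 2.5
position: [0.5516, -0.0024, 0.0366]
ee_rot: [0.001, -0.327, 0.945, -0.0]
force: [-0.2, -0.5, 1.5]
width: 0.0137
grip_force: 20.0
```

Request:
{"fn": "drive_tool", "kwargs": {"steps": [0,0,5,0,0,0,0,0,0,10,0,0,5,0,-1,4,13,0,0,13,0,-2,8.5,13,0,0,21,0,-3,13,13,0,0,29,0]}}

```text
time_s: 3.0
position: [0.5211, 0.1289, 0.1676]
ee_rot: [0.002, -0.555, 0.832, 0.0]
force: [0.6, -0.2, -2.2]
width: 0.0139
grip_force: 20.0
```

Request:
{"fn": "drive_tool", "kwargs": {"steps": [-1,5,0,0,0,8,0,-2,10,0,0,0,15.5,0,-3,15,0,0,0,15.5,0,-4,20,0,0,0,15.5,0,-4,20,0,0,0,15.5,0]}}

```text
time_s: 3.5
position: [0.4802, 0.3326, 0.1658]
ee_rot: [0.001, -0.663, 0.749, 0.0]
force: [-0.5, -0.9, -2.2]
width: 0.0139
grip_force: 20.0
```

Request:
{"fn": "drive_tool", "kwargs": {"steps": [0,0,-4,0,0,0,0,0,0,-8,0,0,0,0,0,0,-9,0,0,0,0,0,0,-9,0,0,0,0,0,0,-9,0,0,0,0]}}

```text
time_s: 4.0
position: [0.4824, 0.3281, 0.0777]
ee_rot: [0.001, -0.661, 0.751, -0.0]
force: [0.6, -0.4, -1.0]
width: 0.0138
grip_force: 20.0
```

```bash
python3 - <<'E'
from h import *
f=bot.grab_frame("scene");cv2.imwrite("pics/s1.png",cv2.resize(f[90:240,250:450],None,fx=3,fy=3)[:,:,::-1]);print(bot.get_obs()["position"])
E
```

```text
[0.48260166 0.32839607 0.07823125]
```

View pics/s1.png

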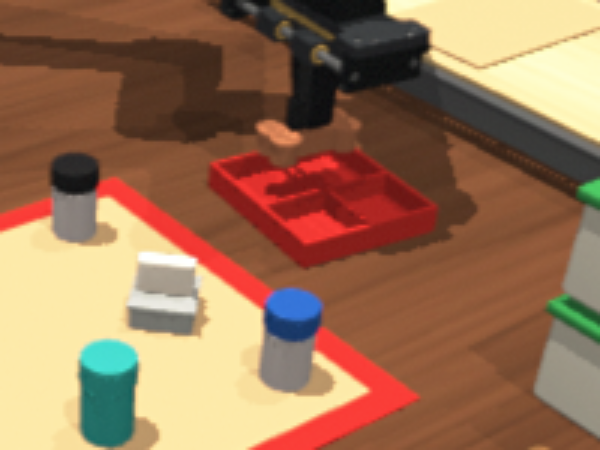

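The bone cutter (crop 300,135) hangs level above the large bay. I'll lower and release it.

Request:
{"fn": "drive_tool", "kwargs": {"steps": [0,0,-2,0,0,0,0,0,0,-3.4,0,0,0,0,0,0,-3.9,0,0,0,0,0,0,-3.9,0,0,0,0,0,0,-3.9,0,0,0,0]}}

```text
time_s: 4.55
position: [0.4822, 0.3283, 0.0387]
ee_rot: [0.002, -0.661, 0.751, 0.0]
force: [0.7, 0.8, -0.7]
width: 0.0137
grip_force: 20.0
```

Request:
{"fn": "drive_tool", "kwargs": {"steps": [0,0,0,0,0,0,0.45,0,0,0,0,0,0,0.45,0,0,0,0,0,0,0.45,0,0,3,0,0,0,0.45,0,0,8,0,0,0,0.7]}}

```text
time_s: 5.05
position: [0.4795, 0.3256, 0.1146]
ee_rot: [-0.004, -0.66, 0.751, -0.0]
force: [-0.9, 0.8, -0.7]
width: 0.041
grip_force: 0.0
```

Request:
{"fn": "drive_tool", "kwargs": {"steps": [0,-4,3,0,0,0,0.7,6.8,-43.2,3,0,0,0,0.7,6.8,-43.2,3,0,0,0,0.7,6.8,-43.2,3,0,0,0,0.7,6.8,-43.2,3,0,0,0,0.7]}}

```text
time_s: 5.55
position: [0.5155, 0.0887, 0.1476]
ee_rot: [0.001, -0.661, 0.75, -0.0]
force: [-0.2, 0.4, -0.0]
width: 0.0609
grip_force: 0.0
```

Request:
{"fn": "drive_tool", "kwargs": {"steps": [3.4,-19.3,-2,0,0,0,0.7,3.4,-19.3,-2,0,0,0,0.7,3.4,-19.3,-2,0,0,0,0.7,3.4,-19.3,-2,0,0,0,0.7,3.4,-19.3,-2,0,0,0,0.7]}}

```text
time_s: 6.05
position: [0.5493, -0.1073, 0.1262]
ee_rot: [-0.001, -0.658, 0.753, 0.0]
force: [0.6, -0.0, -0.4]
width: 0.0611
grip_force: 0.0
```

Request:
{"fn": "drive_tool", "kwargs": {"steps": [0,0,0,0,0,0,0.7,0,0,0,0,0,0,0.7]}}

```text
time_s: 6.25
position: [0.5494, -0.102, 0.1272]
ee_rot: [0.0, -0.661, 0.751, -0.0]
force: [-0.7, -0.2, -0.3]
width: 0.0611
grip_force: 0.0
```

Request:
{"fn": "drive_tool", "kwargs": {"steps": [0,-0.2,-4,0,0,0,0.7,0,-0.2,-7,0,0,0,0.7,0,-0.2,-7.9,0,0,0,0.7,0,-0.2,-7.9,0,0,0,0.7,0,-0.2,-7.9,0,0,0,0]}}

```text
time_s: 6.75
position: [0.5507, -0.1038, 0.0495]
ee_rot: [0.001, -0.661, 0.75, -0.001]
force: [-0.3, -0.1, 0.4]
width: 0.0579
grip_force: 0.0
```

Request:
{"fn": "drive_tool", "kwargs": {"steps": [0,0,0,0,0,0,0,0,0,0,0,0,0,0,0,0,0,0,0,0,0,0,0,0,0,0,0,0]}}

```text
time_s: 7.15
position: [0.5502, -0.1046, 0.0492]
ee_rot: [0.001, -0.661, 0.751, -0.001]
force: [-0.7, 0.9, 5.0]
width: 0.0393
grip_force: 20.0
```

Request:
{"fn": "drive_tool", "kwargs": {"steps": [0,0,5,0,0,0,0,0,0,9,0,0,0,0,0,3,11,0,0,0,0,0.4,8,11,0,0,0,0,0.5,13,11,0,0,0,0]}}

```text
time_s: 7.65
position: [0.5547, 0.0261, 0.1591]
ee_rot: [0.001, -0.66, 0.752, -0.0]
force: [1.8, 0.6, -1.2]
width: 0.0394
grip_force: 20.0
```

Request:
{"fn": "drive_tool", "kwargs": {"steps": [0,5,0,0,0,0,0,0,10,0,0,0,0,0,0.3,15,0,0,0,0,0,0.3,20,0,0,0,0,0,0.3,25,0,0,0,0,0]}}

```text
time_s: 8.15
position: [0.5568, 0.2769, 0.1578]
ee_rot: [-0.0, -0.661, 0.751, 0.0]
force: [1.2, -0.2, 0.0]
width: 0.0394
grip_force: 20.0
```

Request:
{"fn": "drive_tool", "kwargs": {"steps": [0,4,0,0,0,0,0,0,7.5,0,0,0,0,0,0,7.5,0,0,0,0,0,0,7.5,-3,0,0,0,0,0,7.5,-6,0,0,0,0]}}

```text
time_s: 8.65
position: [0.5575, 0.3503, 0.098]
ee_rot: [0.001, -0.661, 0.751, 0.0]
force: [0.0, -0.2, -1.8]
width: 0.0395
grip_force: 20.0
```

Request:
{"fn": "drive_tool", "kwargs": {"steps": [0,0,-1,0,0,0,0,0,0,-1,0,0,0,0,0,0,-1,0,0,0,0]}}

```text
time_s: 8.95
position: [0.5583, 0.3502, 0.0893]
ee_rot: [0.001, -0.661, 0.751, -0.0]
force: [0.6, 0.2, -0.2]
width: 0.0395
grip_force: 20.0
```

Request:
{"fn": "drive_tool", "kwargs": {"steps": [0,0,-2,0,0,0,0,0,0,-3.3,0,0,0,0,0,0,-3.8,0,0,0,0,0,0,-3.8,0,0,0,0,0,0,-3.8,0,0,0,0]}}

```text
time_s: 9.45
position: [0.5579, 0.3505, 0.0512]
ee_rot: [0.001, -0.661, 0.751, -0.0]
force: [-0.9, 1.2, 1.5]
width: 0.0394
grip_force: 20.0
```

Request:
{"fn": "drive_tool", "kwargs": {"steps": [0,0,0,0,0,0,0.7,0,0,0,0,0,0,0.7,0,0,0,0,0,0,0.7,0,0,4,0,0,0,0.7,0,0,9,0,0,0,0.7]}}

```text
time_s: 9.95
position: [0.5561, 0.3489, 0.138]
ee_rot: [-0.004, -0.661, 0.751, -0.0]
force: [0.6, 1.6, -0.3]
width: 0.0601
grip_force: 0.0
```

Request:
{"fn": "drive_tool", "kwargs": {"steps": [-11.7,-47.1,1,0,0,0,0.6,-11.7,-47.1,1,0,0,0,0.6,-11.7,-47.1,1,0,0,0,0.6,-11.7,-47.1,1,0,0,0,0.6,-11.7,-47.1,1,0,0,0,0.6]}}

```text
time_s: 10.45
position: [0.4964, 0.1059, 0.1455]
ee_rot: [0.0, -0.661, 0.751, -0.0]
force: [2.2, -0.4, 0.1]
width: 0.0523
grip_force: 0.0
```

Request:
{"fn": "drive_tool", "kwargs": {"steps": [-5.6,-22.7,-3,0,0,0,0.6,-5.6,-22.7,-3,0,0,0,0.6,-5.6,-22.7,-3,0,0,0,0.6,-5.6,-22.7,-3,0,0,0,0.6,-5.6,-22.7,-3,0,0,0,0.6]}}

```text
time_s: 10.95
position: [0.4398, -0.1216, 0.1151]
ee_rot: [-0.0, -0.66, 0.751, 0.0]
force: [0.4, -0.2, 0.2]
width: 0.0522
grip_force: 0.0
```

Request:
{"fn": "drive_tool", "kwargs": {"steps": [0,0,0,0,0,0,0.6,0,0,0,0,0,0,0.6]}}

```text
time_s: 11.15
position: [0.4411, -0.1201, 0.1154]
ee_rot: [0.0, -0.66, 0.751, -0.0]
force: [0.3, -0.3, 0.5]
width: 0.0524
grip_force: 0.0
```

Request:
{"fn": "drive_tool", "kwargs": {"steps": [0,0,-4,0,0,0,0.6,0,0,-7,0,0,0,0.6,0,0,-7.7,0,0,0,0.6,0,0,-7.7,0,0,0,0.6,0,0,-7.7,0,0,0,0]}}

```text
time_s: 11.65
position: [0.4426, -0.1188, 0.0394]
ee_rot: [0.001, -0.661, 0.75, -0.001]
force: [0.2, 0.5, -0.2]
width: 0.0493
grip_force: 0.0
```

Request:
{"fn": "drive_tool", "kwargs": {"steps": [0,0,0,0,0,0,0,0,0,0,0,0,0,0,0,0,0,0,0,0,0,0,0,0,0,0,0,0]}}

```text
time_s: 12.05
position: [0.4412, -0.1194, 0.0388]
ee_rot: [0.0, -0.661, 0.751, -0.0]
force: [-0.3, 0.6, 3.6]
width: 0.0231
grip_force: 20.0
```

Request:
{"fn": "drive_tool", "kwargs": {"steps": [0,0,5,0,0,0,0,0,0,10,0,0,0,0,1,3,12,0,0,0,0,2,7.5,12,0,0,0,0,3,12,12,0,0,0,0]}}

```text
time_s: 12.55
position: [0.4716, 0.0017, 0.1595]
ee_rot: [0.001, -0.66, 0.751, -0.0]
force: [0.9, 0.2, -0.9]
width: 0.0235
grip_force: 20.0
```

Request:
{"fn": "drive_tool", "kwargs": {"steps": [1.3,4.7,0,0,0,0,0,2.6,9.4,0,0,0,0,0,3.9,14,0,0,0,0,0,5,18.5,0,0,0,0,0,6.2,23,0,0,0,0,0]}}

```text
time_s: 13.05
position: [0.5331, 0.2324, 0.1581]
ee_rot: [-0.0, -0.661, 0.751, 0.0]
force: [0.7, 0.5, -1.3]
width: 0.0232
grip_force: 20.0
```

Request:
{"fn": "drive_tool", "kwargs": {"steps": [1.7,4.5,0,0,0,0,0,1.7,5.5,0,0,0,0,0,1.7,5.5,0,0,0,0,0,1.7,5.5,-4,0,0,0,0,1.7,5.5,-7,0,0,0,0]}}

```text
time_s: 13.55
position: [0.5493, 0.2839, 0.0875]
ee_rot: [-0.0, -0.66, 0.751, 0.0]
force: [-0.2, 0.1, -1.1]
width: 0.0234
grip_force: 20.0
```

Request:
{"fn": "drive_tool", "kwargs": {"steps": [0,0,-1,0,0,0,0,0,0,-1,0,0,0,0,0,0,-1,0,0,0,0]}}

```text
time_s: 13.85
position: [0.5511, 0.2854, 0.0798]
ee_rot: [0.001, -0.661, 0.751, -0.0]
force: [-1.2, 0.0, -1.4]
width: 0.0233
grip_force: 20.0
```

Request:
{"fn": "drive_tool", "kwargs": {"steps": [0,0,-2,0,0,0,0,0,0,-3.3,0,0,0,0,0,0,-3.9,0,0,0,0,0,0,-3.9,0,0,0,0,0,0,-3.9,0,0,0,0]}}

```text
time_s: 14.35
position: [0.5506, 0.2859, 0.0405]
ee_rot: [0.001, -0.661, 0.751, -0.0]
force: [-0.8, -0.6, 3.5]
width: 0.0232
grip_force: 20.0
```

Request:
{"fn": "drive_tool", "kwargs": {"steps": [0,0,0,0,0,0,0.5,0,0,0,0,0,0,0.5,0,0,0,0,0,0,0.5,0,0,4,0,0,0,0.5,0,0,9,0,0,0,0.5]}}

```text
time_s: 14.85
position: [0.5488, 0.2844, 0.1273]
ee_rot: [-0.004, -0.66, 0.751, 0.0]
force: [1.6, 1.1, 0.9]
width: 0.0425
grip_force: 0.0
```

Request:
{"fn": "drive_tool", "kwargs": {"steps": [13,-41.4,2,0,0,67.4,0.5,13,-41.4,2,0,0,67.4,0.5,13,-41.4,2,0,0,67.4,0.5,13,-41.4,2,0,0,67.4,0.5,13,-41.4,2,0,0,67.4,0.5]}}

```text
time_s: 15.35
position: [0.622, 0.0573, 0.1403]
ee_rot: [-0.0, 0.883, -0.47, 0.0]
force: [0.1, 0.2, 0.9]
width: 0.0438
grip_force: 0.0
```

```bash
python3 - <<'E'
from h import *
f=bot.grab_frame("scene");cv2.imwrite("pics/s2.png",f[:,:,::-1])
o=bot.get_obs();q=o["ee_rot"];p=o["position"];y=(2*np.degrees(np.arctan2(q[2],q[1]))-90)%180
print(p,y,o["joint_positions"]);print("to go",(np.array([.679,-.1287])-p[:2])*100,(60.1-y)%180)
E
```

```text
[0.62359461 0.05136722 0.14063573] 33.96087333587363 [ 0.34137695  0.45830118 -0.11393983  0.00226179 -0.99828107  0.25012705]
to go [  5.54053936 -18.00672193] 26.139126664126373
```

View pics/s2.png

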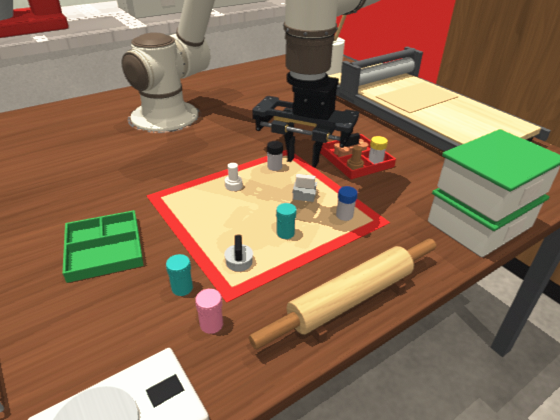

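The yellow pot (378,148) and stamp (355,155) stand upright in the red tray. Next is the round cutter (239,255).

Request:
{"fn": "drive_tool", "kwargs": {"steps": [5.6,-18,-2,0,0,26,0.5,5.6,-18,-2,0,0,26,0.5,5.6,-18,-2,0,0,26,0.5,5.6,-18,-2,0,0,26,0.5,5.6,-18,-2,0,0,26,0.5]}}

```text
time_s: 15.9
position: [0.6778, -0.1261, 0.1183]
ee_rot: [0.001, 0.964, -0.266, -0.001]
force: [-0.0, -0.2, -1.0]
width: 0.0436
grip_force: 0.0
```

Request:
{"fn": "drive_tool", "kwargs": {"steps": [0,0,0,0,0,0,0.5,0,0,0,0,0,0,0.5]}}

```text
time_s: 16.1
position: [0.6775, -0.1201, 0.1201]
ee_rot: [-0.0, 0.965, -0.262, -0.0]
force: [-0.5, -0.0, -0.4]
width: 0.0438
grip_force: 0.0
```

Request:
{"fn": "drive_tool", "kwargs": {"steps": [0.1,-0.8,-2,0,0,0.5,0.5,0.1,-0.8,-5,0,0,0.5,0.5,0.1,-0.8,-8,0,0,0.5,0.5,0.1,-0.8,-8.5,0,0,0.5,0.5,0.1,-0.8,-8.5,0,0,0.5,0.5]}}

```text
time_s: 16.6
position: [0.6787, -0.1276, 0.0353]
ee_rot: [0.0, 0.966, -0.257, -0.0]
force: [0.9, -0.5, 0.5]
width: 0.0435
grip_force: 0.0
```

Request:
{"fn": "drive_tool", "kwargs": {"steps": [0,0,0,0,0,0,0,0,0,0,0,0,0,0,0,0,0,0,0,0,0,0,0,0,0,0,0,0,0,0,0,0,0,0,0]}}

```text
time_s: 17.1
position: [0.6789, -0.1291, 0.0358]
ee_rot: [-0.0, 0.966, -0.258, 0.0]
force: [-1.0, 0.7, 2.1]
width: 0.014
grip_force: 20.0
```

Request:
{"fn": "drive_tool", "kwargs": {"steps": [0,0,5,0,0,0,0,0,0,10,0,0,0,0,-2,-3,13,0,0,0,0,-4.5,-6.5,13,0,0,0,0,-7,-10,13,0,0,0,0]}}

```text
time_s: 17.6
position: [0.6084, -0.2296, 0.1668]
ee_rot: [-0.0, 0.966, -0.258, 0.001]
force: [-0.0, -1.1, -1.6]
width: 0.0142
grip_force: 20.0
```

Request:
{"fn": "drive_tool", "kwargs": {"steps": [-2.5,-4,0,0,0,0,0,-5,-8,0,0,0,0,0,-7.7,-11.3,0,0,0,0,0,-7.7,-11.3,-4,0,0,0,0,-7.7,-11.3,-8,0,0,0,0]}}

```text
time_s: 18.1
position: [0.5314, -0.3438, 0.086]
ee_rot: [0.0, 0.966, -0.26, 0.002]
force: [0.9, 0.7, -0.0]
width: 0.0137
grip_force: 20.0
```

Request:
{"fn": "drive_tool", "kwargs": {"steps": [0,0,-1,0,0,0,0,0,0,-1,0,0,0,0,0,0,-1,0,0,0,0]}}

```text
time_s: 18.4
position: [0.5331, -0.3424, 0.0768]
ee_rot: [0.0, 0.966, -0.258, 0.001]
force: [0.1, 0.2, -0.3]
width: 0.0137
grip_force: 20.0
```

Lower 3.9 cm, release, rise.

Request:
{"fn": "drive_tool", "kwargs": {"steps": [-0.1,0,-2,0,0,0,0,-0.1,0,-3.3,0,0,0,0,-0.1,0,-3.9,0,0,0,0,-0.1,0,-3.9,0,0,0,0,-0.1,0,-3.9,0,0,0,0]}}

```text
time_s: 18.9
position: [0.5317, -0.3421, 0.0373]
ee_rot: [0.0, 0.966, -0.258, 0.001]
force: [0.4, 0.7, 1.6]
width: 0.0136
grip_force: 20.0
```

Request:
{"fn": "drive_tool", "kwargs": {"steps": [0,0,0,0,0,0,0.45,0,0,0,0,0,0,0.45,0,0,0,0,0,0,0.45,0,0,4,0,0,0,0.45,0,0,9,0,0,0,0.7]}}

```text
time_s: 19.4
position: [0.5288, -0.3413, 0.1243]
ee_rot: [-0.0, 0.966, -0.258, -0.004]
force: [1.6, -0.7, 0.9]
width: 0.0405
grip_force: 0.0
```

Request:
{"fn": "drive_tool", "kwargs": {"steps": [15.2,47.5,3,0,0,15.4,0.7,15.2,47.5,3,0,0,15.4,0.7,15.2,47.5,3,0,0,15.4,0.7,15.2,47.5,3,0,0,15.4,0.7,15.2,47.5,3,0,0,15.4,0.7]}}

```text
time_s: 19.9
position: [0.607, -0.1025, 0.1416]
ee_rot: [0.0, 0.992, -0.127, 0.0]
force: [0.9, -0.3, -0.2]
width: 0.0604
grip_force: 0.0
```

Request:
{"fn": "drive_tool", "kwargs": {"steps": [7.4,23.6,0,0,0,0,0.7,7.4,23.6,0,0,0,0,0.7,7.4,23.6,0,0,0,0,0.7,7.4,23.6,0,0,0,0,0.7,7.4,23.6,0,0,0,0,0.7]}}

```text
time_s: 20.4
position: [0.681, 0.1339, 0.1413]
ee_rot: [0.0, 0.992, -0.126, 0.0]
force: [1.3, 0.4, -0.2]
width: 0.061
grip_force: 0.0
```

Request:
{"fn": "drive_tool", "kwargs": {"steps": [0,0,-1.5,0,0,0,0.7,0,0,-1.5,0,0,0,0.7,0,0,-1.5,0,0,0,0.7]}}

```text
time_s: 20.7
position: [0.6801, 0.1307, 0.1255]
ee_rot: [0.001, 0.992, -0.127, -0.001]
force: [-0.3, -0.6, 0.7]
width: 0.0609
grip_force: 0.0
```

Request:
{"fn": "drive_tool", "kwargs": {"steps": [0.1,0.3,-4,0,0,0,0.7,0.1,0.3,-7,0,0,0,0.7,0.1,0.3,-7.7,0,0,0,0.7,0.1,0.3,-7.7,0,0,0,0.7,0.1,0.3,-7.7,0,0,0,0]}}

```text
time_s: 21.2
position: [0.6832, 0.1342, 0.0514]
ee_rot: [-0.001, 0.992, -0.127, 0.002]
force: [0.2, 0.1, 0.5]
width: 0.058
grip_force: 0.0
```

Request:
{"fn": "drive_tool", "kwargs": {"steps": [0,0,0,0,0,0,0,0,0,0,0,0,0,0,0,0,0,0,0,0,0,0,0,0,0,0,0,0]}}

```text
time_s: 21.6
position: [0.6824, 0.1348, 0.0506]
ee_rot: [-0.0, 0.992, -0.126, 0.001]
force: [-1.1, -1.4, 4.5]
width: 0.0393
grip_force: 20.0
```

Request:
{"fn": "drive_tool", "kwargs": {"steps": [0,0,5,0,0,0,0,0,0,9,0,0,0,0,-1.5,-2.5,11.5,0,0,0,0,-3.5,-6.5,11.5,0,0,0,0,-5.5,-10.6,11.5,0,0,0,0]}}

```text
time_s: 22.1
position: [0.6261, 0.0286, 0.1649]
ee_rot: [-0.001, 0.992, -0.126, 0.001]
force: [-0.2, -0.9, -2.0]
width: 0.0396
grip_force: 20.0
```

Request:
{"fn": "drive_tool", "kwargs": {"steps": [-2.2,-4.4,0,0,0,0,0,-4.4,-8.8,0,0,0,0,0,-6.6,-13.2,0,0,0,0,0,-8.8,-17.6,0,0,0,0,0,-11,-22,0,0,0,0,0]}}

```text
time_s: 22.6
position: [0.5153, -0.1925, 0.164]
ee_rot: [-0.0, 0.992, -0.126, -0.0]
force: [0.4, -0.6, -1.9]
width: 0.0393
grip_force: 20.0
```

Request:
{"fn": "drive_tool", "kwargs": {"steps": [-2,-4,0,0,0,0,0,-4,-8,0,0,0,0,0,-4.8,-10,0,0,0,0,0,-4.8,-10,-3,0,0,0,0,-4.8,-10,-6.5,0,0,0,0]}}

```text
time_s: 23.1
position: [0.4693, -0.2924, 0.0998]
ee_rot: [0.0, 0.992, -0.127, 0.002]
force: [0.5, -0.8, -2.0]
width: 0.0394
grip_force: 20.0
```

Request:
{"fn": "drive_tool", "kwargs": {"steps": [0,0,-1,0,0,0,0,0,0,-1,0,0,0,0,0,0,-1,0,0,0,0]}}

```text
time_s: 23.4
position: [0.4699, -0.2915, 0.0903]
ee_rot: [0.0, 0.992, -0.126, 0.001]
force: [0.1, 0.1, -0.6]
width: 0.0394
grip_force: 20.0
```

Request:
{"fn": "drive_tool", "kwargs": {"steps": [0,0,-2,0,0,0,0,0,0,-3.2,0,0,0,0,0,0,-3.75,0,0,0,0,0,0,-3.75,0,0,0,0,0,0,-3.75,0,0,0,0]}}

```text
time_s: 23.9
position: [0.4693, -0.2914, 0.0523]
ee_rot: [0.0, 0.992, -0.126, 0.001]
force: [0.4, -0.5, -1.8]
width: 0.0392
grip_force: 20.0
```

Request:
{"fn": "drive_tool", "kwargs": {"steps": [0,0,0,0,0,0,0.7,0,0,0,0,0,0,0.7,0,0,0,0,0,0,0.7,0,0,4,0,0,0,0.7,0,0,9,0,0,0,0.7]}}

```text
time_s: 24.4
position: [0.4671, -0.2907, 0.1406]
ee_rot: [-0.001, 0.992, -0.126, -0.003]
force: [1.7, -0.5, 0.0]
width: 0.0598
grip_force: 0.0
```

Request:
{"fn": "drive_tool", "kwargs": {"steps": [-2,5,5,0,0,0,0.7,-2,10,8,0,0,0,0.7,-2,15,10,0,0,0,0.7,-2,20,12,0,0,0,0.7,-2,20,12,0,0,0,0.7]}}

```text
time_s: 24.9
position: [0.4486, -0.0894, 0.2637]
ee_rot: [-0.0, 0.992, -0.126, 0.002]
force: [1.7, 0.2, 0.9]
width: 0.0607
grip_force: 0.0
```

```bash
python3 - <<'E'
from h import *
f=bot.grab_frame("scene");t=bot.grab_frame("top")
r=lambda a:cv2.resize(a,(400,300),interpolation=cv2.INTER_CUBIC)
im=np.vstack([np.hstack([r(f[115:190,310:410]),r(f[195:285,40:160])]),np.hstack([r(f),r(t[130:310,130:455])])])
cv2.imwrite("pics/end.png",im[:,:,::-1])
E
```

```text
(no output)
```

View pics/end.png

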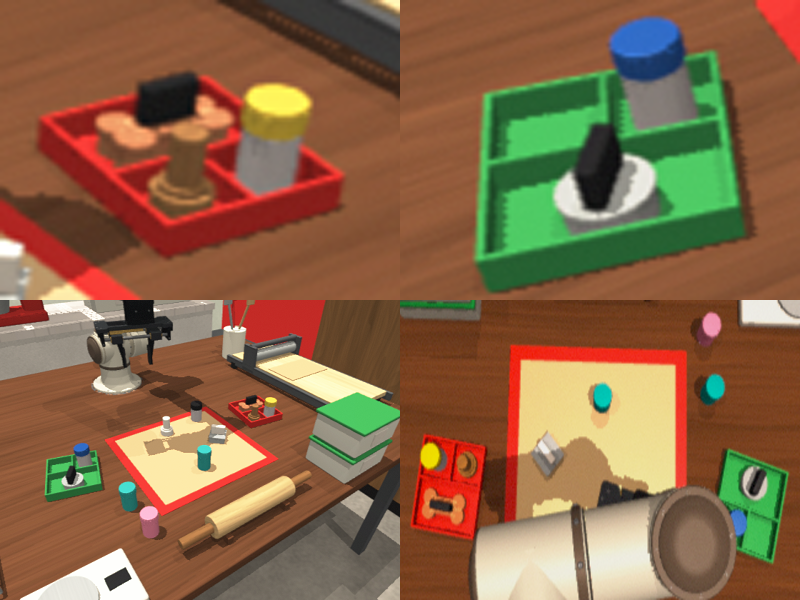

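The final views show all five items upright in the correct bays: bone (180,125), stamp (185,175), yellow (275,135), round (605,185) and blue (650,70). The square cutter, black pot, white stamp and look-alikes are where they started.

```bash
python3 -c "
from workcell import bot
print(bot.close_job())"
```

```text
the job is handed in; nothing more can be done
None
```

I made up both kits and handed the job in after about 25 s on the robot's clock; the final pictures show all five items upright in the right bays and everything else where it started.

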